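# Put the mixed-up tape rolls back on their own spindles

### The arm

A 6-joint arm with a two-finger parallel gripper is mounted at the origin on the work surface. World frame = base frame: x ahead of the robot, y to its left, z up, the work surface at z = 0. Lengths are in m, angles in degrees, forces in N, time in s.
With the tool pointing down it reaches from about 0.3 to 0.75 m from the base axis. Payload 8.5 kg.
Tool frame: the origin (TCP) lies between the finger pads; the fingertips stand env.finger_overhang ahead of it and the grasp point (between the pads) lies 2 mm behind it (env.finger_overhang is the distance from the TCP to the fingertips, in m); z points along the fingers, y is the line along which they close (so a half turn about z gives the same grasp; the last joint's range is limited). The gripper opens to 85 mm and grips with 20 to 120 N. Pads are 22 mm wide; open, the fingers measure 114 mm over their backs; the gripper's body (76 mm by 85 mm) begins 54 mm behind the grasp point. The pads swing forward as they close: fully open they stand 13 mm farther back than shut.
Start: joints at [-89.628, 21.807, 74.336, -0, 83.858, -12.336], TCP at [0.121, -0.537, 0.248] pointing down, gripper open.
Joint ranges: [-178.18, 178.18], [-50.72, 133.34], [12.68, 142.11], [-81.47, 261.47], [9.98, 163.14], [-165.26, 165.26]. Speed limits (degrees/s): [136.94, 136.94, 180, 180, 180, 180].

### API

Orientations are given as a 3x3 rotation matrix whose columns are the frame's x, y, z axes.
In Python, from rig import env gives the robot as it stands. The module is installed in compiled form; this text tells all that it offers.
- The arm moves only by the tool jog_arm, never from a script. Its arguments are lists of equal length, an entry for each row: "hand": the finger opening in m, from 0 to 0.0854; "travel": the shift along the world's x, y, z in m, a list of three; "yaw": the turn about the world's z in rad. A call has exactly 5 rows; each row shifts and turns the commanded pose from where the row before left it; what a row does not reach is not made up. A row lasts 1/8 s, in which the tool goes at most 62.5 mm and 10.7 degrees, less where a joint would pass 70% of its speed; a pose out of reach is approached as far as the arm can. A call is refused whole if a number of a shift passes 0.0625 or a number of a turn 0.188, either way. A call with a gripper value outside its range is refused whole. The fingers move at their own pace and stop on an object; "grip_force" is the grip in N (left out, the last holds). Time passes only in rows, so rows that do not move let the fingers close, or fill a call up. It gives the time, the measured TCP pose, the force, the opening and the grip force at its end, in the units of the state.
- env.observe(): the state, without advancing time (a new reading comes with each control period).
- env.get_image(name): name is "side" or "top"; returns the picture (400x640x3 uint8, red, green, blue); there is no depth.
- env.calibration(name): a dict with "fx", "fy", "cx", "cy" (pixels), "k1" (the pictures are not rectified: a ray, as slopes to the right and down, at radius r is drawn at 1 + k1 r^2 times it, then the intrinsics apply), "position" and "rotation" of the camera in the world. Camera axes: x right, y down, z forward; pixel columns grow to the right and rows downward; lengths in m; the calibration is good to about 2 mm. A picture is of the moment at which its call begins. calibration takes no time and is no camera call.
- env.close_job(): hands the job in; it is judged then, once.
The state is a dict: "time_s": time; "q": joint angles; "qvel": joint speeds; "joint_efforts": joint torques, N m; "position": TCP position; "tool_rot": TCP orientation; "ft_force": force on the tool from outside, world axes, zero at the start; "wrist_torque": the same for the moment, N m; "grip_width": finger opening in m; "gripper_force": force on a finger pad.
Only numpy, scipy, OpenCV 4.12 (cv2) and the standard library are available. Lean on these libraries where they do the work, as an engineer would, in place of code of your own. Each camera call takes 0.05 s, during which the arm holds its last target. There are 200 camera calls.

### The job

The three tape rolls on the bench have been put back on the wrong spindle blocks: move them so that each lies flat on the block of its own colour, around the post. Use the spare bare-wood spindle to park a roll on the way, leave it empty at the end, and never lay a roll on the bench. Do not knock over or push away the brass egg, the glue bottle or the glass jar.

Things in the scene. Friction and masses are not known exactly. Their poses are not given: they have to be found in the camera images.
- roll_red: Loose roll of red tape lying flat on a spindle block: ring of 60 mm outer diameter, 38 mm hole, 36 mm tall, about 80 g, red outside with a brown cardboard core. Origin: centre of its underside; z up along its axis, any yaw is the same.
- roll_blue: Loose roll of blue tape lying flat on a spindle block: ring of 60 mm outer diameter, 38 mm hole, 36 mm tall, about 80 g, blue outside with a brown cardboard core. Origin: centre of its underside; z up along its axis, any yaw is the same.
- roll_yellow: Loose roll of yellow tape lying flat on a spindle block: ring of 60 mm outer diameter, 38 mm hole, 36 mm tall, about 80 g, yellow outside with a brown cardboard core. Origin: centre of its underside; z up along its axis, any yaw is the same.
- spindle_red: Fixed square block, 90 x 90 mm, 12 mm thick, painted red: the home of the red roll. An upright steel post of 18 mm diameter stands in its middle, its rounded top 42 mm above the bench (30 mm above the block). A seated roll lies flat on the block around the post, its underside 12 mm and its top 48 mm above the bench. Origin: centre of the block's underside, on the bench; z up along the post; the block's yaw is arbitrary.
- spindle_blue: Fixed square block, 90 x 90 mm, 12 mm thick, painted blue: the home of the blue roll. An upright steel post of 18 mm diameter stands in its middle, its rounded top 42 mm above the bench (30 mm above the block). A seated roll lies flat on the block around the post, its underside 12 mm and its top 48 mm above the bench. Origin: centre of the block's underside, on the bench; z up along the post; the block's yaw is arbitrary.
- spindle_yellow: Fixed square block, 90 x 90 mm, 12 mm thick, painted yellow: the home of the yellow roll. An upright steel post of 18 mm diameter stands in its middle, its rounded top 42 mm above the bench (30 mm above the block). A seated roll lies flat on the block around the post, its underside 12 mm and its top 48 mm above the bench. Origin: centre of the block's underside, on the bench; z up along the post; the block's yaw is arbitrary.
- spindle_plain: Fixed square block, 90 x 90 mm, 12 mm thick, of bare pale wood: the spare one, with no roll of its own, empty at the start. An upright steel post of 18 mm diameter stands in its middle, its rounded top 42 mm above the bench (30 mm above the block). A seated roll lies flat on the block around the post, its underside 12 mm and its top 48 mm above the bench. Origin: centre of the block's underside, on the bench; z up along the post; the block's yaw is arbitrary.
- egg: Bystander: egg-shaped brass casting on a round foot, 50 mm wide, 72 mm tall, stands loose among the blocks. Origin: centre of its underside, z up.
- glue: Bystander: white glue bottle with an orange cap, 44 mm diameter, 110 mm tall, stands loose among the blocks. Origin: centre of its underside, z up.
- jar: Bystander: green glass jar with a dark lid, 56 mm diameter, 75 mm tall, stands loose among the blocks. Origin: centre of its underside, z up.
Not all that is in view belongs to the job. Of the things like the roll_red, leave any that is pink, purple or turquoise; of the rest the smaller one is meant.

How it is judged:
By the outcome, as a careful person would: the job done as asked, in the order asked, and still so for the second after the job is handed in, with the robot touching nothing.
It also fails if it takes over 104 s, if anything falls off the work surface, if the arm or the gripper's body presses on something with over 40 N, if the wrist force passes 120 N, or if a joint passes its speed limit or range.

## Working session

There is one attempt and no reset: what is moved stays moved. The work goes in short steps, Python scripts to look and compute and a tool call to move; the robot and the scene stay as the last step left them, time stands still between calls to the robot, and variables do not carry over. Pictures are saved under pics/ and viewed, at most 14 in all, crops included, and the job is handed in when it is done.

Besides the shell and the picture viewer there is one more tool, called after "Call:" in YAML: its name, and indented under it one key for each argument. jog_arm: Moves the arm, as the interface text tells. Its arguments: {"type":"object","properties":{"hand":{"type":"array"},"travel":{"type":"array"},"yaw":{"type":"array"},"grip_force":{"type":"number"}},"required":["hand","travel","yaw"]}

```bash
mkdir -p pics
python3 - <<'E'
from rig import env
import cv2
for n in("top","side"):
    cv2.imwrite(f"pics/{n}0.png",env.get_image(n)[:,:,::-1]); print(env.calibration(n))
s=env.observe();print(env.finger_overhang,s)
E
```

```text
{'fx': 452.3254730815964, 'fy': 452.3254730815964, 'cx': 323.6385962732861, 'cy': 191.0778403105801, 'k1': -0.0019790921131630575, 'position': array([0.36419709, 0.0137213 , 0.97910481]), 'rotation': array([[-0.00756181, -0.98730009,  0.15868634],
       [-0.9999591 ,  0.00667845, -0.00609922],
       [ 0.00496198, -0.15872597, -0.98731021]])}
{'fx': 383.41800707018325, 'fy': 383.41800707018325, 'cx': 313.5441614745925, 'cy': 198.32228633445018, 'k1': -0.02855665900502822, 'position': array([0.4619852 , 0.60862067, 0.57622684]), 'rotation': array([[-0.99469638, -0.0673735 ,  0.07771695],
       [-0.10284751,  0.64250857, -0.75934519],
       [ 0.00122594, -0.76331091, -0.64603015]])}
0.017 {'time_s': 0.1, 'q': array([-8.96272613e+01,  2.18357842e+01,  7.43804721e+01,  3.93707854e-03,
        8.38571509e+01, -1.23337883e+01]), 'qvel': array([ 0.09865574, -0.04411395, -0.13537839, -0.03083051,  0.03877808,
        0.01472599]), 'joint_efforts': array([ 1.15954375e-03, -4.49228418e+01, -2.31660229e+01, -2.39088522e-04,
        3.60702128e-03,  4.57197800e-07]), 'position': array([ 0.1210077 , -0.5362735 ,  0.24778575]), 'tool_rot': array([[ 9.75511110e-01,  2.19950154e-01,  5.99842006e-05],
       [ 2.19949899e-01, -9.75510328e-01,  1.28161407e-03],
       [ 3.40406419e-04, -1.23703524e-03, -9.99999177e-01]]), 'ft_force': array([ 0.1414251 ,  0.60754826, -0.09927316]), 'wrist_torque': array([0.05755399, 0.02118494, 0.01893034]), 'gripper_force': 0.0, 'grip_width': 0.08530221581989811}
```

View pics/top0.png

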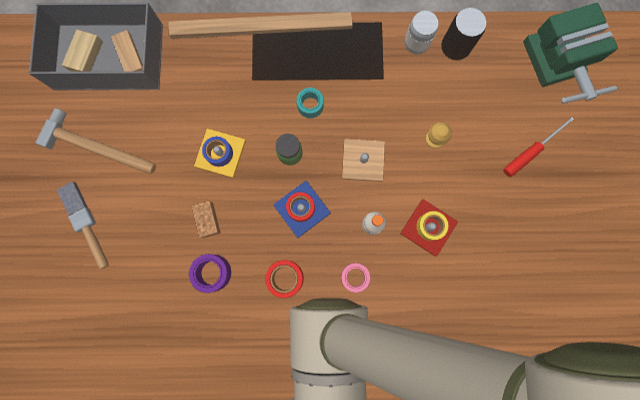

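View pics/side0.png

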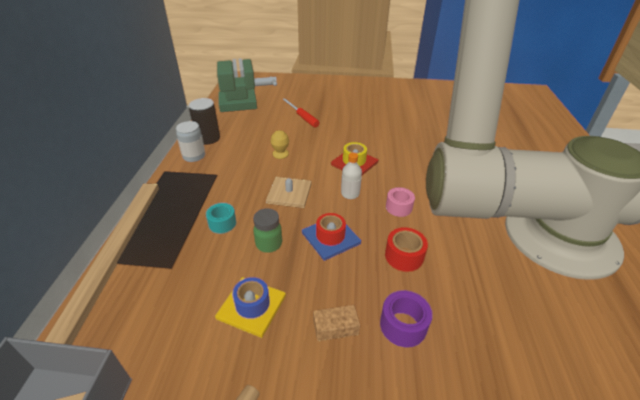

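Top view: the blue roll is on the yellow block (220,151), the red roll on the blue block (301,207), and the yellow roll on the red block (431,226). The plain spindle at (364,158) is empty.

Ring candidates for roll_red:
- Small red ring on the blue block (301,207).
- Larger red ring on the bench (284,279).
- Purple (210,273), pink (356,278) and turquoise (310,102), which are all excluded.

The small red ring fits, because it is the smaller of the two reds and lies on a block. I'll measure and confirm that in a crop.

```bash
cat > h.py <<'E'
import numpy as np, cv2
from rig import env
def ray(n,uv):
    c=env.calibration(n); K=np.array([[c['fx'],0,c['cx']],[0,c['fy'],c['cy']],[0,0,1]])
    p=cv2.undistortPoints(np.array([[uv]],float),K,np.array([c['k1'],0,0,0,0]))[0,0]
    return c['position'],c['rotation']@np.r_[p,1]
def onz(n,uv,z):
    o,d=ray(n,uv); return (o+d*(z-o[2])/d[2])[:2]
def blob(im,box,lo,hi,lo2=None,hi2=None):
    x0,y0,x1,y1=box; h=cv2.cvtColor(im[y0:y1,x0:x1],cv2.COLOR_RGB2HSV)
    m=cv2.inRange(h,lo,hi)
    if lo2: m|=cv2.inRange(h,lo2,hi2)
    c=max(cv2.findContours(m,cv2.RETR_EXTERNAL,cv2.CHAIN_APPROX_NONE)[0],key=cv2.contourArea)
    return c.reshape(-1,2)+[x0,y0]
COL=dict(blue=((100,110,40),(130,255,255)),yellow=((20,130,100),(34,255,255)),red=((0,180,60),(6,255,255),(172,180,60),(180,255,255)))
def ring(im,box,col,z,n="top"):
    c=blob(im,box,*COL[col]); P=np.array([onz(n,p,z) for p in c],np.float32)
    return P
E
cat > m.py <<'E'
from h import *
im=env.get_image("top")
for b,r,bx in(("yellow","blue",(190,122,250,182)),("blue","red",(270,178,332,240)),("red","yellow",(398,196,460,258))):
    for what,col,z in(("block",b,.012),("roll",r,.048)):
        P=ring(im,bx,col,z); (c,s,a)=cv2.minAreaRect(P)
        cc,rr=cv2.minEnclosingCircle(P)
        print(what,col,np.round(c,4),np.round(s,3),round(a,1),"circ",np.round(cc,4),round(rr,4))
P=ring(im,(260,255,310,305),"red",.048);print("bigred",cv2.minEnclosingCircle(P))
print("plain post",onz("top",(364.5,157.5),.042),"reach")
c=blob(im,(338,132,390,184),(10,40,150),(25,130,255));P=np.array([onz("top",p,.012) for p in c],np.float32);print("plain",cv2.minAreaRect(P))
for k,uv,z in(("egg",(438,133),.06),("glue cap",(377.5,221),.11),("jar lid",(288,144),.075)):print(k,onz("top",uv,z))
cv2.imwrite("pics/crop.png",cv2.resize(im[85:305,180:460],None,fx=2.7,fy=2.7,interpolation=cv2.INTER_CUBIC)[:,:,::-1])
E
python3 m.py
```

```text
block yellow [0.6073 0.2351] [0.091 0.09 ] 73.3 circ [0.6062 0.2364] 0.0613
roll blue [0.6046 0.2348] [0.057 0.055] 45.1 circ [0.6036 0.2338] 0.0309
block blue [0.4822 0.0558] [0.087 0.087] 36.6 circ [0.4826 0.0556] 0.0604
roll red [0.4819 0.0582] [0.056 0.056] 89.6 circ [0.4821 0.057 ] 0.0297
block red [ 0.4401 -0.217 ] [0.089 0.089] 55.9 circ [ 0.4403 -0.2163] 0.0609
roll yellow [ 0.4415 -0.2151] [0.062 0.058] 87.7 circ [ 0.4405 -0.2152] 0.0326
bigred ((0.3363572061061859, 0.08992349356412888), 0.038310106843709946)
plain post [ 0.58648561 -0.07943385] reach
plain ((0.5901142954826355, -0.07958833873271942), (0.0904240608215332, 0.09097066521644592), 85.81428527832031)
egg [ 0.63408504 -0.23356632]
glue cap [ 0.44478881 -0.09498749]
jar lid [0.60814215 0.08074371]
```

View pics/crop.png

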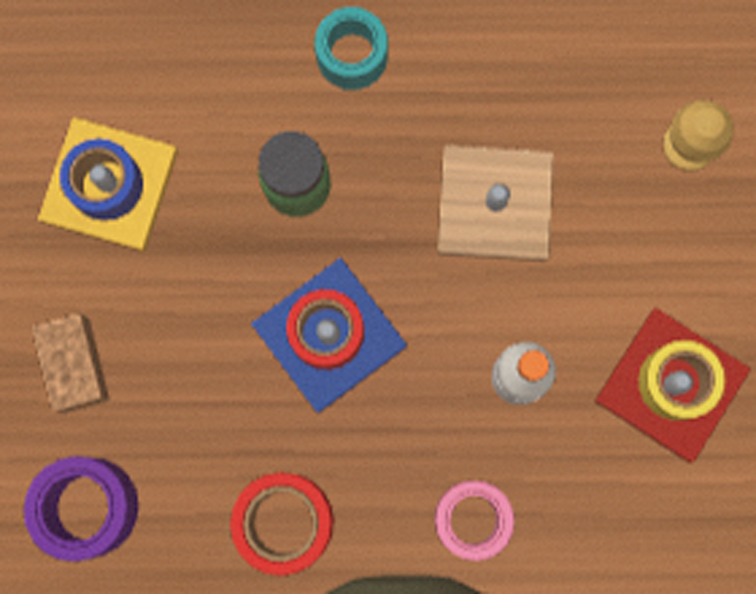

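The crop confirms it: the red ring on the blue block is the smaller red one, and the larger red, purple, pink and turquoise rings are decoys. All measured sizes match: blocks about 90 mm, rolls about 60 mm.

Order of moves: blue to plain, yellow to yellow, red to red, blue to blue.

Call:
jog_arm:
  hand: [0.085,0.085,0.085,0.085,0.085]
  travel:
    - [0.03,0.048,0]
    - [0.03,0.048,0]
    - [0.03,0.048,0]
    - [0.03,0.048,0]
    - [0.03,0.048,0]
  yaw: [0,0,0,0,0]
  grip_force: 40

```text
time_s: 0.78
position: [0.2716, -0.2948, 0.2483]
tool_rot: [[0.976, 0.22, 0.0], [0.22, -0.976, 0.0], [0.0, -0.0, -1.0]]
ft_force: [0.4, 0.2, -0.2]
grip_width: 0.0852
gripper_force: 0.0
```

Call:
jog_arm:
  hand: [0.085,0.085,0.085,0.085,0.085]
  travel:
    - [0.03,0.048,0]
    - [0.03,0.048,0]
    - [0.03,0.048,0]
    - [0.03,0.048,0]
    - [0.03,0.048,0]
  yaw: [0,0,0,0,0]

```text
time_s: 1.4
position: [0.4217, -0.0547, 0.2484]
tool_rot: [[0.975, 0.22, 0.0], [0.22, -0.975, -0.0], [0.0, 0.0, -1.0]]
ft_force: [0.5, -0.8, -0.0]
grip_width: 0.085
gripper_force: 0.0
```

Call:
jog_arm:
  hand: [0.085,0.085,0.085,0.085,0.085]
  travel:
    - [0.03,0.048,0]
    - [0.03,0.048,0]
    - [0.03,0.048,0]
    - [0.03,0.048,0]
    - [0.03,0.048,0]
  yaw: [0,0,0,0,0]

```text
time_s: 2.02
position: [0.5717, 0.1853, 0.2481]
tool_rot: [[0.975, 0.22, -0.0], [0.22, -0.975, -0.0], [-0.0, 0.0, -1.0]]
ft_force: [0.9, -0.8, 0.7]
grip_width: 0.0853
gripper_force: 0.0
```

Call:
jog_arm:
  hand: [0.085,0.085,0.085,0.085,0.085]
  travel:
    - [0.033,0.049,0]
    - [0,0,-0.05]
    - [0,0,-0.05]
    - [0,0,-0.04]
    - [0,0,0]
  yaw: [0,0,0,0,0]

```text
time_s: 2.65
position: [0.6026, 0.2322, 0.1054]
tool_rot: [[0.975, 0.22, -0.007], [0.22, -0.976, -0.001], [-0.007, -0.0, -1.0]]
ft_force: [-0.3, 0.5, 0.1]
grip_width: 0.0851
gripper_force: 0.0
```

Call:
jog_arm:
  hand: [0.085,0.085,0.085,0.085,0.085]
  travel:
    - [0,0,-0.025]
    - [0,0,-0.025]
    - [0,0,-0.012]
    - [0,0,-0.01]
    - [0,0,0]
  yaw: [0,0,0,0,0]

```text
time_s: 3.28
position: [0.6041, 0.2325, 0.0366]
tool_rot: [[0.976, 0.22, 0.0], [0.22, -0.976, 0.0], [0.0, -0.0, -1.0]]
ft_force: [-0.0, -0.3, 0.8]
grip_width: 0.0852
gripper_force: 0.0
```

Call:
jog_arm:
  hand: [0.05,0.05,0.05,0.05,0.05]
  travel:
    - [0,0,0]
    - [0,0,0]
    - [0,0,0]
    - [0,0,0]
    - [0,0,0]
  yaw: [0,0,0,0,0]

```text
time_s: 3.9
position: [0.6045, 0.2327, 0.0377]
tool_rot: [[0.975, 0.22, 0.002], [0.22, -0.975, 0.0], [0.002, -0.0, -1.0]]
ft_force: [-1.4, 0.7, 4.2]
grip_width: 0.0591
gripper_force: 43.1
```

Call:
jog_arm:
  hand: [0.05,0.05,0.05,0.05,0.05]
  travel:
    - [0,0,0.02]
    - [0,0,0.04]
    - [0,0,0.05]
    - [0,0,0.05]
    - [0,0,0]
  yaw: [0,0,0,0,0]

```text
time_s: 4.53
position: [0.6053, 0.2328, 0.2013]
tool_rot: [[0.975, 0.22, 0.009], [0.22, -0.975, 0.002], [0.009, 0.0, -1.0]]
ft_force: [-0.5, -0.1, -1.0]
grip_width: 0.0596
gripper_force: 43.4
```

Call:
jog_arm:
  hand: [0.05,0.05,0.05,0.05,0.05]
  travel:
    - [-0.003,-0.05,0]
    - [-0.003,-0.05,0]
    - [-0.003,-0.05,0]
    - [-0.003,-0.05,0]
    - [-0.003,-0.05,0]
  yaw: [0,0,0,0,0]

```text
time_s: 5.15
position: [0.5884, -0.019, 0.1956]
tool_rot: [[0.976, 0.22, -0.001], [0.22, -0.976, 0.0], [-0.001, -0.001, -1.0]]
ft_force: [2.0, 0.8, -0.6]
grip_width: 0.0597
gripper_force: 43.4
```

Call:
jog_arm:
  hand: [0.05,0.05,0.05,0.05,0.05]
  travel:
    - [-0.002,-0.04,0]
    - [0,-0.021,0]
    - [0,0,0]
    - [0,0,0]
    - [0,0,0]
  yaw: [0,0,0,0,0]

```text
time_s: 5.78
position: [0.587, -0.0772, 0.1963]
tool_rot: [[0.975, 0.222, -0.0], [0.222, -0.975, 0.0], [-0.0, -0.0, -1.0]]
ft_force: [0.4, 0.3, -0.2]
grip_width: 0.0595
gripper_force: 43.4
```

Run:
```python
from h import *
a=env.get_image("top");b=env.get_image("side")
cv2.imwrite("pics/c1.png",np.hstack([a[90:290,240:500],b[60:260,180:440]])[:,:,::-1])
```

```text
(no output)
```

View pics/c1.png

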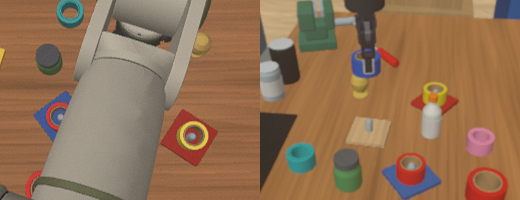

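Side view: the blue roll is held level at crop (367,63), above the plain post at (369,125). The top view is hidden by the arm. Lowering.

Call:
jog_arm:
  hand: [0.05,0.05,0.05,0.05,0.05]
  travel:
    - [0,-0.001,-0.05]
    - [0,0,-0.04]
    - [0,0,-0.02]
    - [0,0,-0.015]
    - [0,0,0]
  yaw: [0,0,0,0,0]

```text
time_s: 6.5
position: [0.5868, -0.0792, 0.0707]
tool_rot: [[0.975, 0.22, -0.001], [0.22, -0.975, 0.0], [-0.001, -0.001, -1.0]]
ft_force: [-0.7, -1.1, 0.2]
grip_width: 0.0592
gripper_force: 43.4
```

Call:
jog_arm:
  hand: [0.05,0.05,0.05,0.05,0.05]
  travel:
    - [0,0,-0.01]
    - [0,0,-0.01]
    - [0,0,-0.008]
    - [0,0,-0.004]
    - [0,0,0]
  yaw: [0,0,0,0,0]

```text
time_s: 7.12
position: [0.5869, -0.0795, 0.0391]
tool_rot: [[0.976, 0.22, -0.0], [0.22, -0.976, 0.0], [-0.0, -0.0, -1.0]]
ft_force: [0.4, 0.4, -0.3]
grip_width: 0.059
gripper_force: 43.4
```

Call:
jog_arm:
  hand: [0.07,0.085,0.085,0.085,0.085]
  travel:
    - [0,0,0]
    - [0,0,0]
    - [0,0,0]
    - [0,0,0.02]
    - [0,0,0.05]
  yaw: [0,0,0,0,0]

```text
time_s: 7.75
position: [0.586, -0.0792, 0.1084]
tool_rot: [[0.976, 0.22, -0.005], [0.22, -0.976, 0.002], [-0.004, -0.003, -1.0]]
ft_force: [0.6, -0.9, 1.0]
grip_width: 0.0849
gripper_force: 0.0
```

Call:
jog_arm:
  hand: [0.085,0.085,0.085,0.085,0.085]
  travel:
    - [0,0,0.05]
    - [0,0,0.04]
    - [-0.036,-0.034,0]
    - [-0.036,-0.034,0]
    - [-0.036,-0.034,0]
  yaw: [0,0,0,0,0]

```text
time_s: 8.38
position: [0.4778, -0.1823, 0.1995]
tool_rot: [[0.975, 0.22, 0.0], [0.22, -0.975, -0.0], [0.0, 0.0, -1.0]]
ft_force: [-0.0, -0.9, -0.3]
grip_width: 0.0849
gripper_force: 0.0
```

Call:
jog_arm:
  hand: [0.085,0.085,0.085,0.085,0.085]
  travel:
    - [-0.038,-0.034,0]
    - [0,0,-0.04]
    - [0,0,-0.04]
    - [0,0,-0.02]
    - [0,0,0]
  yaw: [0,0,0,0,0]

```text
time_s: 9.0
position: [0.4405, -0.2152, 0.0985]
tool_rot: [[0.976, 0.22, -0.002], [0.22, -0.976, 0.002], [-0.002, -0.002, -1.0]]
ft_force: [0.7, 0.4, 0.8]
grip_width: 0.0846
gripper_force: 0.0
```

Call:
jog_arm:
  hand: [0.085,0.085,0.085,0.085,0.085]
  travel:
    - [0,0,-0.025]
    - [0,0,-0.015]
    - [0,0,-0.01]
    - [0,0,-0.01]
    - [0,0,0]
  yaw: [0,0,0,0,0]

```text
time_s: 9.62
position: [0.4409, -0.2155, 0.0392]
tool_rot: [[0.976, 0.22, -0.0], [0.22, -0.976, 0.0], [-0.0, -0.0, -1.0]]
ft_force: [1.0, 0.2, 0.0]
grip_width: 0.0849
gripper_force: 0.0
```

Call:
jog_arm:
  hand: [0.05,0.05,0.05,0.05,0.05]
  travel:
    - [0,0,0]
    - [0,0,0]
    - [0,0,0]
    - [0,0,0]
    - [0,0,0]
  yaw: [0,0,0,0,0]

```text
time_s: 10.25
position: [0.4413, -0.2158, 0.0403]
tool_rot: [[0.975, 0.22, 0.001], [0.22, -0.975, -0.001], [0.001, 0.001, -1.0]]
ft_force: [-1.3, 0.7, 6.8]
grip_width: 0.0591
gripper_force: 41.7
```

Call:
jog_arm:
  hand: [0.05,0.05,0.05,0.05,0.05]
  travel:
    - [0,0,0.02]
    - [0,0,0.04]
    - [0,0,0.05]
    - [0,0,0.05]
    - [0,0,0]
  yaw: [0,0,0,0,0]

```text
time_s: 10.88
position: [0.442, -0.2162, 0.2029]
tool_rot: [[0.975, 0.22, 0.006], [0.22, -0.975, -0.005], [0.005, 0.006, -1.0]]
ft_force: [-0.3, 0.9, -1.9]
grip_width: 0.059
gripper_force: 43.5
```

Call:
jog_arm:
  hand: [0.05,0.05,0.05,0.05,0.05]
  travel:
    - [0.018,0.05,0]
    - [0.018,0.05,0]
    - [0.018,0.05,0]
    - [0.018,0.05,0]
    - [0.018,0.05,0]
  yaw: [0,0,0,0,0]

```text
time_s: 11.5
position: [0.5309, 0.0363, 0.1983]
tool_rot: [[0.976, 0.22, -0.002], [0.22, -0.976, 0.0], [-0.002, -0.001, -1.0]]
ft_force: [0.8, -0.7, 0.2]
grip_width: 0.0593
gripper_force: 43.5
```

Call:
jog_arm:
  hand: [0.05,0.05,0.05,0.05,0.05]
  travel:
    - [0.019,0.05,0]
    - [0.019,0.05,0]
    - [0.019,0.05,0]
    - [0.019,0.05,0]
    - [0,0,0]
  yaw: [0,0,0,0,0]

```text
time_s: 12.12
position: [0.6068, 0.2375, 0.1971]
tool_rot: [[0.975, 0.224, -0.002], [0.224, -0.975, 0.0], [-0.002, -0.001, -1.0]]
ft_force: [-0.9, 0.6, -1.2]
grip_width: 0.0596
gripper_force: 43.5
```

Call:
jog_arm:
  hand: [0.05,0.05,0.05,0.05,0.05]
  travel:
    - [0,-0.001,-0.05]
    - [0,0,-0.04]
    - [0,0,-0.02]
    - [0,0,-0.015]
    - [0,0,0]
  yaw: [0,0,0,0,0]

```text
time_s: 12.75
position: [0.6065, 0.2329, 0.0733]
tool_rot: [[0.976, 0.22, -0.002], [0.22, -0.976, -0.001], [-0.002, 0.0, -1.0]]
ft_force: [0.6, 0.2, -0.9]
grip_width: 0.0589
gripper_force: 43.5
```

Call:
jog_arm:
  hand: [0.05,0.05,0.05,0.05,0.05]
  travel:
    - [0,0,-0.01]
    - [0,0,-0.01]
    - [0,0,-0.008]
    - [0,0,-0.003]
    - [0,0,0]
  yaw: [0,0,0,0,0]

```text
time_s: 13.38
position: [0.607, 0.2335, 0.0432]
tool_rot: [[0.975, 0.22, -0.0], [0.22, -0.975, -0.0], [-0.0, -0.0, -1.0]]
ft_force: [0.6, 0.6, -0.1]
grip_width: 0.0593
gripper_force: 43.5
```

Call:
jog_arm:
  hand: [0.07,0.085,0.085,0.085,0.085]
  travel:
    - [0,0,0]
    - [0,0,0]
    - [0,0,0]
    - [0,0,0.02]
    - [0,0,0.05]
  yaw: [0,0,0,0,0]

```text
time_s: 14.0
position: [0.606, 0.2332, 0.112]
tool_rot: [[0.976, 0.22, -0.005], [0.22, -0.976, -0.001], [-0.005, -0.0, -1.0]]
ft_force: [0.4, -0.2, 1.4]
grip_width: 0.085
gripper_force: 0.0
```

Call:
jog_arm:
  hand: [0.085,0.085,0.085,0.085,0.085]
  travel:
    - [0,0,0.045]
    - [0,0,0.04]
    - [-0.031,-0.044,0]
    - [-0.031,-0.044,0]
    - [-0.031,-0.044,0]
  yaw: [0,0,0,0,0]

```text
time_s: 14.62
position: [0.5128, 0.1003, 0.1985]
tool_rot: [[0.975, 0.22, 0.001], [0.22, -0.975, -0.0], [0.001, 0.0, -1.0]]
ft_force: [1.2, -1.1, -0.4]
grip_width: 0.0849
gripper_force: 0.0
```

Call:
jog_arm:
  hand: [0.085,0.085,0.085,0.085,0.085]
  travel:
    - [-0.032,-0.044,0]
    - [0,0,-0.04]
    - [0,0,-0.04]
    - [0,0,-0.02]
    - [0,0,0]
  yaw: [0,0,0,0,0]

```text
time_s: 15.25
position: [0.4815, 0.0575, 0.0976]
tool_rot: [[0.976, 0.22, -0.002], [0.22, -0.976, 0.0], [-0.002, -0.001, -1.0]]
ft_force: [0.1, 0.1, 1.1]
grip_width: 0.0851
gripper_force: 0.0
```

Run:
```python
from h import *
b=env.get_image("side")
cv2.imwrite("pics/c2.png",cv2.resize(b[80:340,180:440],None,fx=2,fy=2)[:,:,::-1])
```

```text
(no output)
```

View pics/c2.png

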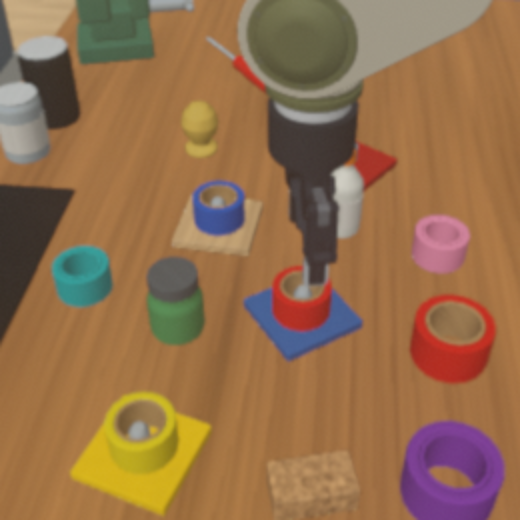

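Crop: yellow is seated on the yellow block (142,430), blue on plain (219,207), and the gripper is over the small red roll (301,297). Bystanders are upright.

Call:
jog_arm:
  hand: [0.085,0.085,0.085,0.085,0.085]
  travel:
    - [0,0,-0.025]
    - [0,0,-0.015]
    - [0,0,-0.01]
    - [0,0,-0.008]
    - [0,0,0]
  yaw: [0,0,0,0,0]

```text
time_s: 15.92
position: [0.4821, 0.0575, 0.0404]
tool_rot: [[0.975, 0.22, -0.0], [0.22, -0.975, -0.0], [-0.0, -0.0, -1.0]]
ft_force: [0.3, -0.3, 0.0]
grip_width: 0.0845
gripper_force: 0.0
```

Call:
jog_arm:
  hand: [0.05,0.05,0.05,0.05,0.05]
  travel:
    - [0,0,0]
    - [0,0,0]
    - [0,0,0]
    - [0,0,0]
    - [0,0,0]
  yaw: [0,0,0,0,0]

```text
time_s: 16.55
position: [0.4823, 0.0575, 0.0412]
tool_rot: [[0.976, 0.22, 0.001], [0.22, -0.976, -0.0], [0.001, 0.001, -1.0]]
ft_force: [-2.2, 0.1, 8.1]
grip_width: 0.0588
gripper_force: 41.7
```

Call:
jog_arm:
  hand: [0.05,0.05,0.05,0.05,0.05]
  travel:
    - [0,0,0.02]
    - [0,0,0.04]
    - [0,0,0.05]
    - [0,0,0.05]
    - [0,0,0]
  yaw: [0,0,0,0,0]

```text
time_s: 17.18
position: [0.4832, 0.0574, 0.2038]
tool_rot: [[0.975, 0.22, 0.008], [0.22, -0.975, -0.001], [0.007, 0.003, -1.0]]
ft_force: [0.5, 0.4, -1.1]
grip_width: 0.0586
gripper_force: 43.7
```

Call:
jog_arm:
  hand: [0.05,0.05,0.05,0.05,0.05]
  travel:
    - [-0.008,-0.052,0]
    - [-0.008,-0.052,0]
    - [-0.008,-0.052,0]
    - [-0.008,-0.052,0]
    - [-0.008,-0.052,0]
  yaw: [0,0,0,0,0]

```text
time_s: 17.8
position: [0.4411, -0.2039, 0.1993]
tool_rot: [[0.976, 0.22, -0.001], [0.22, -0.976, 0.001], [-0.001, -0.001, -1.0]]
ft_force: [0.7, 0.3, -1.4]
grip_width: 0.0587
gripper_force: 43.7
```

Call:
jog_arm:
  hand: [0.05,0.05,0.05,0.05,0.05]
  travel:
    - [-0.002,-0.014,0]
    - [0,0,0]
    - [0,0,0]
    - [0,0,-0.04]
    - [0,0,0]
  yaw: [0,0,0,0,0]

```text
time_s: 18.42
position: [0.4393, -0.2145, 0.1587]
tool_rot: [[0.975, 0.222, -0.004], [0.222, -0.975, 0.004], [-0.003, -0.004, -1.0]]
ft_force: [0.3, -0.6, -1.0]
grip_width: 0.0585
gripper_force: 43.9
```

Call:
jog_arm:
  hand: [0.05,0.05,0.05,0.05,0.05]
  travel:
    - [0,0,-0.04]
    - [0,0,-0.03]
    - [0,0,-0.02]
    - [0,0,0]
    - [0,0,0]
  yaw: [0,0,0,0,0]

```text
time_s: 19.05
position: [0.4408, -0.2167, 0.0718]
tool_rot: [[0.975, 0.221, 0.002], [0.221, -0.975, -0.001], [0.001, 0.002, -1.0]]
ft_force: [-1.0, 0.1, -1.5]
grip_width: 0.0583
gripper_force: 43.9
```

Call:
jog_arm:
  hand: [0.05,0.05,0.05,0.05,0.05]
  travel:
    - [0,0,-0.01]
    - [0,0,-0.008]
    - [0,0,-0.006]
    - [0,0,-0.003]
    - [0,0,0]
  yaw: [0,0,0,0,0]

```text
time_s: 19.68
position: [0.44, -0.2165, 0.0431]
tool_rot: [[0.976, 0.22, -0.0], [0.22, -0.976, 0.0], [-0.0, -0.0, -1.0]]
ft_force: [-0.8, 0.4, -0.3]
grip_width: 0.0588
gripper_force: 43.9
```

Call:
jog_arm:
  hand: [0.07,0.085,0.085,0.085,0.085]
  travel:
    - [0,0,0]
    - [0,0,0]
    - [0,0,0]
    - [0,0,0.02]
    - [0,0,0.05]
  yaw: [0,0,0,0,0]

```text
time_s: 20.3
position: [0.4392, -0.216, 0.1128]
tool_rot: [[0.976, 0.22, -0.003], [0.22, -0.976, 0.003], [-0.003, -0.004, -1.0]]
ft_force: [0.5, -0.5, 0.6]
grip_width: 0.0849
gripper_force: 0.0
```

Call:
jog_arm:
  hand: [0.085,0.085,0.085,0.085,0.085]
  travel:
    - [0,0,0.05]
    - [0,0,0.04]
    - [0.037,0.034,0]
    - [0.037,0.034,0]
    - [0.037,0.034,0]
  yaw: [0,0,0,0,0]

```text
time_s: 20.92
position: [0.552, -0.1134, 0.2035]
tool_rot: [[0.976, 0.22, 0.0], [0.22, -0.976, -0.0], [0.0, 0.0, -1.0]]
ft_force: [-0.1, -0.1, 0.6]
grip_width: 0.0851
gripper_force: 0.0
```

Call:
jog_arm:
  hand: [0.085,0.085,0.085,0.085,0.085]
  travel:
    - [0.036,0.034,0]
    - [0,0,-0.04]
    - [0,0,-0.04]
    - [0,0,-0.02]
    - [0,0,0]
  yaw: [0,0,0,0,0]

```text
time_s: 21.55
position: [0.5863, -0.0803, 0.1021]
tool_rot: [[0.975, 0.22, -0.003], [0.22, -0.975, 0.001], [-0.003, -0.002, -1.0]]
ft_force: [-0.5, -0.8, 0.5]
grip_width: 0.0851
gripper_force: 0.0
```

Call:
jog_arm:
  hand: [0.085,0.085,0.085,0.085,0.085]
  travel:
    - [0,0,-0.027]
    - [0,0,-0.015]
    - [0,0,-0.01]
    - [0,0,-0.01]
    - [0,0,0]
  yaw: [0,0,0,0,0]

```text
time_s: 22.18
position: [0.5869, -0.0805, 0.041]
tool_rot: [[0.976, 0.22, -0.001], [0.22, -0.976, 0.0], [-0.001, -0.0, -1.0]]
ft_force: [-0.6, 0.0, 0.8]
grip_width: 0.085
gripper_force: 0.0
```

Call:
jog_arm:
  hand: [0.05,0.05,0.05,0.05,0.05]
  travel:
    - [0,0,0]
    - [0,0,0]
    - [0,0,0]
    - [0,0,0]
    - [0,0,0]
  yaw: [0,0,0,0,0]

```text
time_s: 22.8
position: [0.5873, -0.0806, 0.0424]
tool_rot: [[0.976, 0.22, 0.001], [0.22, -0.976, -0.001], [0.001, 0.001, -1.0]]
ft_force: [-1.2, 0.9, 4.7]
grip_width: 0.0588
gripper_force: 42.7
```

Call:
jog_arm:
  hand: [0.05,0.05,0.05,0.05,0.05]
  travel:
    - [0,0,0.02]
    - [0,0,0.04]
    - [0,0,0.05]
    - [0,0,0.05]
    - [0,0,0]
  yaw: [0,0,0,0,0]

```text
time_s: 23.42
position: [0.5883, -0.0809, 0.2057]
tool_rot: [[0.975, 0.22, 0.008], [0.22, -0.975, -0.003], [0.007, 0.005, -1.0]]
ft_force: [0.3, -0.8, -0.9]
grip_width: 0.0592
gripper_force: 43.4
```

Call:
jog_arm:
  hand: [0.05,0.05,0.05,0.05,0.05]
  travel:
    - [-0.026,0.034,0]
    - [-0.026,0.034,0]
    - [-0.026,0.034,0]
    - [-0.027,0.034,0]
    - [0,0,0]
  yaw: [0,0,0,0,0]

```text
time_s: 24.05
position: [0.48, 0.0573, 0.2008]
tool_rot: [[0.975, 0.223, -0.002], [0.223, -0.975, 0.0], [-0.002, -0.001, -1.0]]
ft_force: [1.1, -0.5, -1.1]
grip_width: 0.0589
gripper_force: 43.4
```

Call:
jog_arm:
  hand: [0.05,0.05,0.05,0.05,0.05]
  travel:
    - [0,0,-0.04]
    - [0,0,-0.04]
    - [0,0,-0.03]
    - [0,0,-0.015]
    - [0,0,0]
  yaw: [0,0,0,0,0]

```text
time_s: 24.68
position: [0.4818, 0.0549, 0.075]
tool_rot: [[0.976, 0.219, -0.003], [0.219, -0.976, 0.0], [-0.003, -0.001, -1.0]]
ft_force: [0.4, 0.2, -0.1]
grip_width: 0.0594
gripper_force: 43.4
```

Call:
jog_arm:
  hand: [0.05,0.05,0.05,0.05,0.05]
  travel:
    - [0,0.001,-0.012]
    - [0,0,-0.01]
    - [0,0,-0.006]
    - [0,0,-0.004]
    - [0,0,0]
  yaw: [0,0,0,0,0]

```text
time_s: 25.3
position: [0.4819, 0.0565, 0.0442]
tool_rot: [[0.975, 0.22, -0.0], [0.22, -0.975, 0.0], [-0.0, -0.0, -1.0]]
ft_force: [-0.7, -0.1, -0.8]
grip_width: 0.0591
gripper_force: 43.4
```

Call:
jog_arm:
  hand: [0.07,0.085,0.085,0.085,0.085]
  travel:
    - [0,0,0]
    - [0,0,0]
    - [0,0,0]
    - [0,0,0.02]
    - [0,0,0.05]
  yaw: [0,0,0,0,0]

```text
time_s: 25.92
position: [0.481, 0.0565, 0.1138]
tool_rot: [[0.976, 0.22, -0.005], [0.22, -0.976, 0.001], [-0.004, -0.002, -1.0]]
ft_force: [0.7, -0.9, -0.2]
grip_width: 0.085
gripper_force: 0.0
```

Call:
jog_arm:
  hand: [0.085,0.085,0.085,0.085,0.085]
  travel:
    - [0,0,0.05]
    - [0,0,0.05]
    - [-0.03,-0.048,0.01]
    - [-0.03,-0.048,0]
    - [-0.03,-0.048,0]
  yaw: [0,0,0,0,0]

```text
time_s: 26.55
position: [0.3909, -0.0886, 0.2246]
tool_rot: [[0.975, 0.221, 0.001], [0.221, -0.975, -0.001], [0.001, 0.001, -1.0]]
ft_force: [1.0, -0.5, -0.1]
grip_width: 0.085
gripper_force: 0.0
```

Call:
jog_arm:
  hand: [0.085,0.085,0.085,0.085,0.085]
  travel:
    - [-0.03,-0.048,0]
    - [-0.03,-0.048,0]
    - [-0.03,-0.048,0]
    - [-0.03,-0.048,0]
    - [-0.03,-0.048,0]
  yaw: [0,0,0,0,0]

```text
time_s: 27.18
position: [0.2406, -0.3289, 0.2245]
tool_rot: [[0.976, 0.22, 0.0], [0.22, -0.976, -0.001], [0.0, 0.001, -1.0]]
ft_force: [1.3, -1.0, 0.2]
grip_width: 0.0852
gripper_force: 0.0
```

Call:
jog_arm:
  hand: [0.085,0.085,0.085,0.085,0.085]
  travel:
    - [-0.02,-0.048,0]
    - [-0.02,-0.048,0]
    - [-0.02,-0.048,0]
    - [-0.02,-0.04,0]
    - [0,0,0]
  yaw: [0,0,0,0,0]

```text
time_s: 27.8
position: [0.1605, -0.5134, 0.2236]
tool_rot: [[0.976, 0.217, -0.0], [0.217, -0.976, 0.0], [-0.0, -0.0, -1.0]]
ft_force: [0.2, 0.1, -0.8]
grip_width: 0.0849
gripper_force: 0.0
```

Run:
```python
from h import *
a=env.get_image("top");b=env.get_image("side")
cv2.imwrite("pics/c3.png",np.hstack([a[85:345,180:470],b[80:340,180:460]])[:,:,::-1])
for col,bx in(("blue",(270,178,332,240)),("yellow",(190,122,250,182)),("red",(398,196,460,258))):
    P=ring(a,bx,col,.012);print(col,cv2.minAreaRect(P))
```

```text
blue ((0.4821562170982361, 0.055763859301805496), (0.08711092919111252, 0.08726531267166138), 36.59205627441406)
yellow ((0.6072978377342224, 0.23506398499011993), (0.09059733897447586, 0.08980954438447952), 73.28608703613281)
red ((0.4398581385612488, -0.21700115501880646), (0.08889330923557281, 0.08856721967458725), 55.94118118286133)
```

View pics/c3.png

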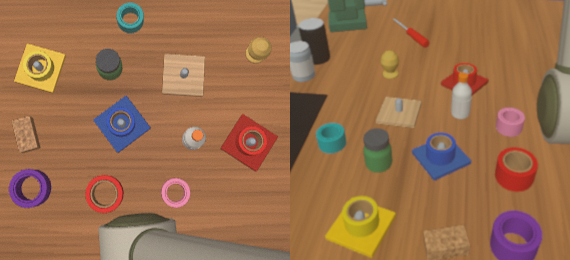

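The picture shows each roll flat on its own block: yellow (39,66), blue (122,123), red (252,141). The plain spindle (184,73) is empty, the bystanders are upright and unmoved, and the arm is clear. Handing in.

```bash
python3 -c "
from rig import env
print(env.close_job())"
```

```text
the job is handed in; nothing more can be done
None
```

The job is handed in at about 28 s: the red, blue and yellow rolls each lie flat on their own colour's block, the bare-wood spindle is empty, and the egg, glue bottle and jar still stand where they were.

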